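# Clear and sort the drill tray

## Task

Tidy the drill tray for the night: hang the mug that was left standing in it by its handle on the free pegboard hook, and get every drill block into its own bay, the one cut to its width (widest at the robot's left), pushed fully home. The drills stand loose in holes right through the blocks, so never lift a block: slide them one at a time along the lane, parking one in an empty bay where it is in another's way. Leave the bottle, tin and screwdriver where they are.

Things in the scene. Friction and masses are not known exactly. Their poses are not given: they have to be found in the camera images.
- tray: Flat tan wooden tray fixed to the bench, 152 (x) x 504 (y) x 18 mm high; origin under its centre, x away from the robot, y to its left. Routed into it, 12 mm deep (floor 6 mm above the bench), a comb: a straight lane along y on the robot's side and five bays opening off the lane's far side. The blocks and the mug start in the lane in any order, about at y = 200, 120, 40, -40, -120 and -200 mm.
- lane (a point): Middle of the lane, on its floor: 31 mm from the tray's centre on the robot's side. The lane is 66 mm wide (x) and reaches 240 mm to either side (y). Axes as the tray's. Behind its right-hand end is solid wood, no bay. Blocks cannot pass one another in the lane, but can be parked meanwhile in any empty bay wide enough. Sliding a gripped block takes 2 to 15 N, most when it is pressed down.
- block_a: The widest drill block, plain wood: 60 mm along its x (depth), 54 along y (width), 45 high, with two rows of three drills 10 mm thick that stand up to 51 mm above the wood, in holes that go right through it. Origin: centre of its underside; axes about along the tray's. 260 g, give or take 30 percent. Grip it across its width, above the tray's top. May be absent.
- block_b: The second widest drill block, plain wood: 60 mm along its x (depth), 47 along y (width), 45 high, with two rows of three drills 8 mm thick, up to 42 mm above the wood, in holes that go right through it. Origin: centre of its underside; axes about along the tray's. 225 g, give or take 30 percent. Grip it across its width, above the tray's top. May be absent.
- block_c: The middle-sized drill block, plain wood: 60 mm along its x (depth), 40 along y (width), 45 high, with two rows of three drills 7 mm thick, up to 35 mm above the wood, in holes that go right through it. Origin: centre of its underside; axes about along the tray's. 190 g, give or take 30 percent. Grip it across its width, above the tray's top. May be absent.
- block_d: The second narrowest drill block, plain wood: 60 mm along its x (depth), 33 along y (width), 45 high, with one row of three drills 6 mm thick, up to 29 mm above the wood, in holes that go right through it. Origin: centre of its underside; axes about along the tray's. 155 g, give or take 30 percent. Grip it across its width, above the tray's top. May be absent.
- block_e: The narrowest drill block, plain wood: 60 mm along its x (depth), 26 along y (width), 45 high, with one row of three drills 4 mm thick, up to 23 mm above the wood, in holes that go right through it. Origin: centre of its underside; axes about along the tray's. 120 g, give or take 30 percent. Grip it across its width, above the tray's top. May be absent.
- bay_a (a point): Where the underside centre of block_a is when it stands fully home in its own bay, which is 60 mm wide and 62 mm deep, mouth corners rounded 6 mm: the block against the bay's back wall, on the recess floor, 200 mm along the tray's y and 65 mm beyond the lane's centre line. Axes as the tray's.
- bay_b (a point): Where the underside centre of block_b is when it stands fully home in its own bay, which is 53 mm wide and 62 mm deep, mouth corners rounded 6 mm: the block against the bay's back wall, on the recess floor, 120 mm along the tray's y and 65 mm beyond the lane's centre line. Axes as the tray's.
- bay_c (a point): Where the underside centre of block_c is when it stands fully home in its own bay, which is 46 mm wide and 62 mm deep, mouth corners rounded 6 mm: the block against the bay's back wall, on the recess floor, 40 mm along the tray's y and 65 mm beyond the lane's centre line. Axes as the tray's.
- bay_d (a point): Where the underside centre of block_d is when it stands fully home in its own bay, which is 39 mm wide and 62 mm deep, mouth corners rounded 6 mm: the block against the bay's back wall, on the recess floor, -40 mm along the tray's y and 65 mm beyond the lane's centre line. Axes as the tray's.
- bay_e (a point): Where the underside centre of block_e is when it stands fully home in its own bay, which is 32 mm wide and 62 mm deep, mouth corners rounded 6 mm: the block against the bay's back wall, on the recess floor, -120 mm along the tray's y and 65 mm beyond the lane's centre line. Axes as the tray's.
- mug: Empty steel mug, 56 mm in diameter, 80 high, wall 3, about 110 g, standing in the tray's lane. Origin: centre of its underside, z up its axis. One loop handle of 7.6 mm bar on its -x side, in its x-z plane; the loop's opening spans x = -28 (the mug's wall) to -53 mm and z = 24 to 66 mm. Grip it across the body along its y, near the rim.
- mug_handle (a point): Centre of the opening of the mug's handle, 41.5 mm from the mug's axis (on its -x side) and 45 mm above its underside. Axes as the mug's.
- pegboard: Small bench pegboard of tan board, fixed upright on a wooden foot 130 mm deep: 300 mm wide (its x, here towards the robot), 12 thick, 250 high; origin under the middle of the board, on the bench; its y axis is the normal of its face, towards the tray's side. Two pliers hang on the half of its face with positive x. One free steel hook of 8 mm bar stands out along y at x = -70 mm.
- hook (a point): Where a handle hangs on the hook: on the centre line of its bar, 62 mm out from the board's face, 202 mm above the bench. Axes as the pegboard's. The bar runs level along y from 13 mm before to 18 mm beyond this point, then turns up; the tip ends 34 mm beyond this point and its top is 22 mm above it. The hung mug swings down about the bar and takes some seconds to come to rest.
- oil: Bystander: oil bottle, 44 mm in diameter, 110 mm high. Origin under its centre.
- tin: Bystander: round flat metal tin, 72 mm in diameter, 32 mm high. Origin under its centre.
- screwdriver: Bystander: screwdriver about 170 mm long, lying along its x.

How it is judged:
By the outcome, as a careful person would: the job done as asked, in the order asked, and still so for the second after the job is handed in, with the robot touching nothing.
Of block_a, block_b, block_c, block_d, block_e only 4 to 5 are there at a start; the rules pass over those that are not, and their reading is None.
At some moment in a run one of block_a, block_b, block_c, block_d, block_e may be knocked a few centimetres aside while the robot is not near it.
Once in a run the grip may slacken for a moment while it holds something.
It also fails if it takes over 210 s, if anything falls off the work surface, if the arm or the gripper's body presses on something with over 40 N, if the wrist force passes 120 N, or if a joint passes its speed limit or range.

## Robot

A 6-joint arm with a two-finger parallel gripper is mounted at the origin on the work surface. World frame = base frame: x ahead of the robot, y to its left, z up, the work surface at z = 0. Lengths are in mm, angles in rad, forces in N, time in s.
With the tool pointing down it reaches from about 350 to 875 mm from the base axis. Payload 4.2 kg.
Tool frame: the origin (TCP) lies on the mounting face of the last link; the fingertips stand 173 mm ahead of it and the grasp point (between the pads) lies 155 mm ahead of it (tcp_to_grasp is the distance from the TCP to the grasp point, in mm); z points along the fingers, y is the direction in which the jaws open and shut (so a half turn about z gives the same grasp; the last joint's range is limited). The gripper opens to 85 mm and grips with 20 to 120 N. Pads are 22 mm wide; open, the fingers measure 114 mm over their backs; the gripper's body (76 mm by 85 mm) begins 54 mm behind the grasp point. The pads swing forward as they close: fully open they stand 13 mm farther back than shut.
Start: joints at [1.466, 0.385, 0.008, 0, -1.194, -0.259], TCP at [222.36, 584.086, 404.712] pointing down, gripper open.
Joint ranges: [-3.14, 3.14], [-1.21, 2.06], [-1.07, 1.41], [-3.16, 2.05], [-2.99, -0.16], [-3.1, 3.1]. Speed limits (rad/s): [2.79, 2.79, 3.14, 3.14, 3.14, 3.14].

## Interface

Orientations are given as a unit quaternion [x, y, z, w].
In Python, from bench import * gives the robot as it stands. The module is installed in compiled form; this text tells all that it offers.
- The arm moves only by the tool apply_moves, never from a script. Its arguments are lists of equal length, an entry for each row: "fingers": the closure, from 0 (fully open) to 1 (shut); "dp": the shift along the world's x, y, z in cm, a list of three; "yaw": the turn about the world's z in degrees. A call has 1 to 10 rows; each row is the pose to reach, as a shift and turn from the pose measured when the call began; what a row does not reach only later rows make up. A row lasts 1/10 s, in which the tool goes at most 50 mm and 8.59 degrees, less where a joint would pass 70% of its speed; a pose out of reach is approached as far as the arm can. A call with a gripper value outside its range is refused whole. The fingers move at their own pace and stop on an object; the grip force is fixed at half the most. Time passes only in rows, so rows that repeat a pose let the fingers close. It gives the time, the measured TCP pose, the force and the opening at its end, in the units of the state.
- read_state(): the state, without advancing time (a new reading comes with each control period).
- get_image(name): name is "side" or "top"; returns a dict with "color" (400x640x3 uint8, blue, green, red), "mtx" (3x3 intrinsics, pixels), "camera_from_world" (4x4, takes a point from world to camera coordinates). Camera axes: x right, y down, z forward; pixel columns grow to the right and rows downward; lengths in mm; the calibration is good to about 2 mm. A picture is of the moment at which its call begins. There is no depth.
- job_done(): hands the job in, once; it reports no verdict.
The state is a dict: "clock": time; "joints": joint angles; "joint_vel": joint speeds; "joint_efforts": joint torques, N m; "position": TCP position; "ee_rot": TCP orientation; "contact_force": force on the tool from outside, world axes, zero at the start; "wrist_torque": the same for the moment, N m; "gripper_width": finger opening in mm.
Only numpy, scipy, OpenCV 4.12 (cv2) and the standard library are available. Lean on these libraries where they do the work, as an engineer would, in place of code of your own. Each camera call takes 0.05 s, during which the arm holds its last target. There are 200 camera calls.

## Working session

There is one attempt and no reset: what is moved stays moved. The work goes in short steps, Python scripts to look and compute and a tool call to move; the robot and the scene stay as the last step left them, time stands still between calls to the robot, and variables do not carry over. Pictures are saved under pics/ and viewed, about 12 in all and at most 16, crops included, and the job is handed in when it is done.

Besides the shell and the picture viewer there is one more tool, called as name([rows], argument=value, ...), one row to a line, values as JSON. apply_moves: Moves the arm, as the interface text tells. Its arguments: {"type":"object","properties":{"fingers":{"type":"array","items":{"type":"number"}},"dp":{"type":"array","items":{"type":"array","items":{"type":"number"}}},"yaw":{"type":"array","items":{"type":"number"}}},"required":["fingers","dp","yaw"]}

```bash
mkdir -p pics; cat > h.py <<'E'
import numpy as np, cv2
from bench import *
def snap(name,fn,crop=None,scale=1):
    im=get_image(name); c=im["color"]
    if crop: x0,y0,x1,y1=crop; c=c[y0:y1,x0:x1]
    if scale!=1: c=cv2.resize(c,None,fx=scale,fy=scale,interpolation=cv2.INTER_CUBIC)
    cv2.imwrite("pics/"+fn,c); return im
def ray(im,u,v,z):
    T=np.array(im["camera_from_world"]);R=T[:3,:3];t=T[:3,3]
    o=-R.T@t; d=R.T@np.linalg.solve(np.array(im["mtx"]),[u,v,1.]); return o+d*(z-o[2])/d[2]
def proj(im,p):
    T=np.array(im["camera_from_world"]);q=np.array(im["mtx"])@(T[:3,:3]@np.array(p)+T[:3,3]); return q[:2]/q[2]
E
python3 - <<'E'
from h import *
for n in("side","top"):
    im=snap(n,n+"0.png"); T=np.array(im["camera_from_world"]); print(n,np.round(-T[:3,:3].T@T[:3,3]),np.round(T[:3,:3],2).tolist(),np.round(im["mtx"],1).tolist())
s=read_state(); print({k:np.round(v,3) for k,v in s.items()})
E
```

```text
side [396. 730. 853.] [[-0.96, -0.29, 0.01], [-0.21, 0.69, -0.69], [0.19, -0.67, -0.72]] [[447.4, 0.0, 327.9], [0.0, 447.4, 199.1], [0.0, 0.0, 1.0]]
top [ 401.   82. 1098.] [[0.03, -1.0, -0.0], [-0.99, -0.03, -0.16], [0.16, 0.01, -0.99]] [[387.9, 0.0, 315.5], [0.0, 387.9, 197.2], [0.0, 0.0, 1.0]]
{'clock': np.float64(0.1), 'joints': array([ 1.466,  0.385,  0.007, -0.   , -1.194, -0.259]), 'joint_vel': array([-0.002, -0.004,  0.003,  0.001,  0.   ,  0.   ]), 'joint_efforts': array([-1.0000e-03, -3.9332e+01,  1.8893e+01,  4.1980e+00, -3.0000e-03,
        0.0000e+00]), 'position': array([222.296, 583.929, 403.742]), 'ee_rot': array([ 0.983, -0.181, -0.   ,  0.001]), 'contact_force': array([1.324, 0.484, 0.587]), 'wrist_torque': array([-0.029,  0.063,  0.051]), 'gripper_width': np.float64(85.366)}
```

View pics/top0.png

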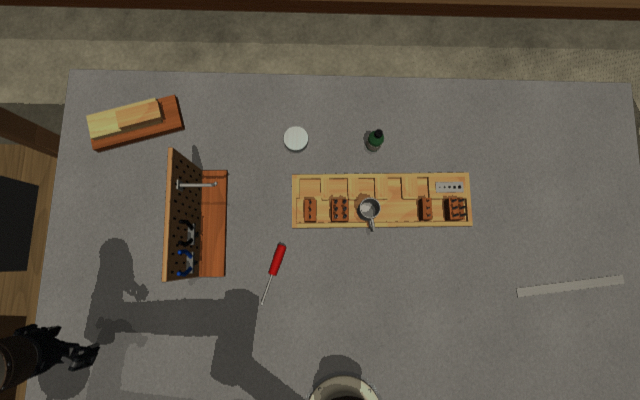

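View pics/side0.png

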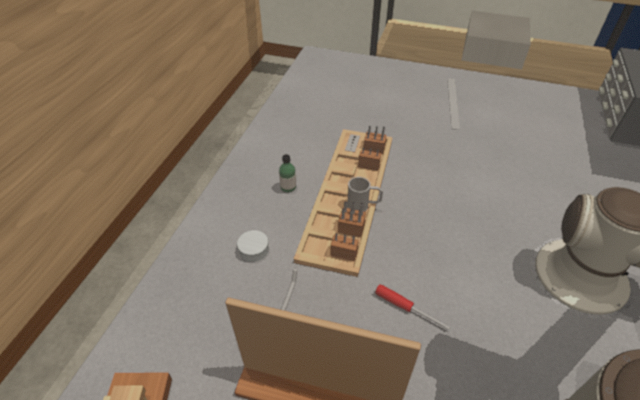

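The top picture shows the tray at about (293–471, 173–228), with blocks at px x≈310, 340, 426 and 456 and the mug at (368, 209). The pegboard is at the left and its hook runs (178–216, 184). The side picture agrees. I'll enlarge both areas.

```bash
python3 - <<'E'
from h import *
im=get_image("top"); c=im["color"]
a=cv2.resize(c[165:240,284:480],None,fx=4,fy=4,interpolation=cv2.INTER_CUBIC)
b=cv2.resize(c[140:290,155:240],None,fx=2,fy=2,interpolation=cv2.INTER_CUBIC)
o=np.zeros((600,784,3),np.uint8); o[:300,:784]=a; o[300:600,:170]=b
s=get_image("side")["color"]; d=cv2.resize(s[125:275,290:400],None,fx=2,fy=2,interpolation=cv2.INTER_CUBIC); o[300:600,180:400]=d
e=cv2.resize(s[290:400,220:420],None,fx=1.9,fy=1.9); o[300:300+e.shape[0],402:402+e.shape[1]]=e
cv2.imwrite("pics/z1.png",o)
E
```

```text
(no output)
```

View pics/z1.png

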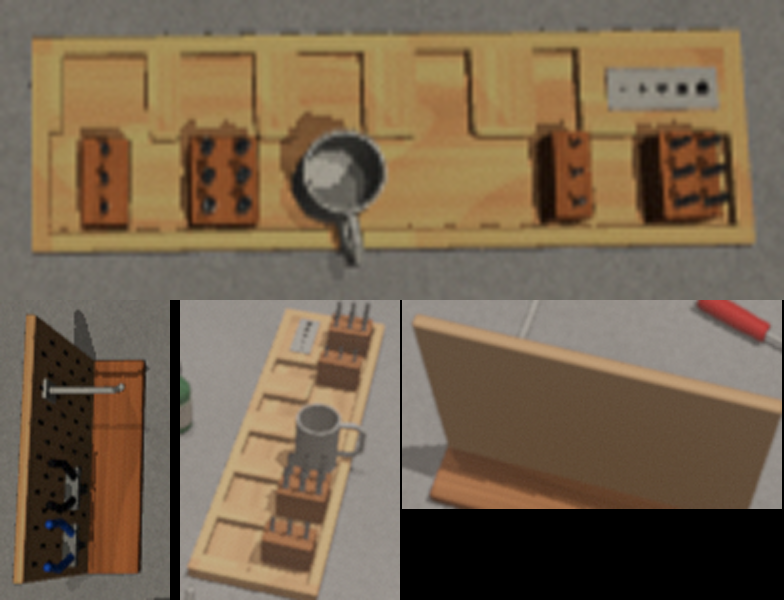

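```bash
python3 - <<'E'
from h import *
im=get_image("top")
def c(x,y): return 284+(x+.5)/4-.5,165+(y+.5)/4-.5
def b(x,y): return 155+(x+.5)/2-.5,140+(y-300+.5)/2-.5
P=[ray(im,*c(*p),18)[:2] for p in[(33,38),(739,32),(753,243),(33,252)]]
P=np.array(P);print("tray",P.round(1)); ctr=P.mean(0)
ey=(P[0]-P[1]+P[3]-P[2]);yaw=np.arctan2(-ey[0],ey[1]);print(ctr,np.degrees(yaw),np.linalg.norm(P[0]-P[1]),np.linalg.norm(P[0]-P[3]))
R=np.array([[np.cos(yaw),-np.sin(yaw)],[np.sin(yaw),np.cos(yaw)]])
def loc(p): return (R.T@(p[:2]-ctr)).round(1)
for n,q in dict(b1=[(82,137),(128,137),(129,227),(82,227)],b2=[(190,136),(258,136),(258,227),(190,227)],b3=[(552,133),(590,133),(594,221),(552,219)],b4=[(658,133),(712,133),(720,222),(662,220)]).items():
    L=[loc(ray(im,*c(*p),51)) for p in q];print(n,[l.tolist() for l in L],np.mean(L,0).round(1), ray(im,*c(*np.mean(q,0)),51).round(1))
mc=ray(im,*c(344,173),86);print("mug",mc,loc(mc))
for h in(50,60):
  x=ray(im,*c(353,255),h);print("handle end",x,np.degrees(np.arctan2(*(mc-x)[1::-1])),np.linalg.norm((mc-x)[:2]))
print("hook tip",ray(im,*b(122,387),220)," plate",ray(im,*b(45,388),202),"bar mid",ray(im,*b(85,390),202))
print("board top",ray(im,*b(30,317),250),ray(im,*b(37,322),250),ray(im,*b(18,582),250))
print("foot",ray(im,*b(144,362),20),ray(im,*b(140,573),20))
E
```

```text
tray [[ 637.7  159.1]
 [ 655.1 -342.9]
 [ 504.9 -347.4]
 [ 485.4  153.6]]
[570.79208478 -94.39186993] 2.1140567351975164 502.33701032327184 152.38486989525387
b1 [[-0.6, 215.4], [-1.0, 183.9], [-62.6, 183.9], [-62.3, 215.7]] [-31.6 199.7] [531.7 104.   51. ]
b2 [[-0.7, 141.6], [-1.2, 95.1], [-63.5, 96.6], [-63.0, 142.6]] [-32.1 119. ] [534.2  23.3  51. ]
b3 [[-1.3, -105.6], [-1.5, -131.5], [-61.8, -130.8], [-60.2, -102.5]] [ -31.2 -117.6] [ 543.8 -213.    51. ]
b4 [[-2.0, -177.9], [-2.4, -214.7], [-63.4, -215.9], [-61.6, -176.8]] [ -32.4 -196.3] [ 545.6 -291.8   51. ]
mug [537.422102   -53.47352147  86.        ] [-31.8  42.1]
handle end [486.59699365 -64.64529523  50.        ] 12.396934154417831 52.038448936067574
handle end [485.77998453 -63.24314789  60.        ] 10.71258326713095 52.55810020159563
hook tip [567.31353072 319.65757159 220.        ]  plate [567.1500419  415.16594325 202.        ] bar mid [565.99089971 367.84964703 202.        ]
board top [639.4465401  421.10072532 250.        ] [633.82337099 412.68205548 250.        ] [346.14777042 408.77282839 250.        ]
foot [642.21910369 344.78151906  20.        ] [347.77296559 331.75784972  20.        ]
```

The blocks present are D, B, E and C, at tray y ≈ 200, 119, -118 and -196. Their widths match, A is absent, and no parking is needed. The mug is at (537, -53) with yaw ≈ 11°. The hook point is ≈ (567, 349.5, 202) and the board's yaw is ≈ 2.4°. First I'll go above the mug.

apply_moves([
  [0,0,5],
  [0,0,9],
  [2.2,-4.5,9],
  [4.4,-9,9],
  [6.6,-13.5,9],
  [8.8,-18,9],
  [11,-22.5,9],
  [13.2,-27,9],
  [15.4,-31.5,9],
  [17.6,-36,9],
], fingers=[0.2,0.2,0.2,0.2,0.2,0.2,0.2,0.2,0.2,0.2], yaw=[0,0,4,8,12,16,20,24,28,32])

```text
clock: 1.25
position: [398.2, 222.6, 494.5]
ee_rot: [0.995, 0.099, 0.0, 0.0]
contact_force: [0.5, -0.1, -0.6]
gripper_width: 68.0
```

```bash
python3 - <<'E'
from h import *
s=read_state();print(s["clock"],s["position"],s["joints"].round(2) if hasattr(s["joints"],'round') else s["joints"],s["ee_rot"],s["gripper_width"])
im=get_image("side")
for p in[(567.3,319.7,224),(567,330,202),(566,368,202),(565,405,202),(566,412,250)]: print(p,proj(im,p).round(1))
c=cv2.resize(im["color"][255:330,240:370],None,fx=5,fy=5,interpolation=cv2.INTER_CUBIC);cv2.imwrite("pics/hk.png",c)
E
```

```text
1.25 [398.20152199 222.57557067 494.50354578] [ 0.87  0.03 -0.22  0.   -1.32  0.9 ] [9.95096269e-01 9.89101060e-02 4.04888227e-04 2.03765937e-04] 67.99592918697074
(567.3, 319.7, 224) [297.1 268.9]
(567, 330, 202) [295.8 281.2]
(566, 368, 202) [288.7 299.9]
(565, 405, 202) [281.3 319.3]
(566, 412, 250) [277.  307.3]
```

View pics/hk.png

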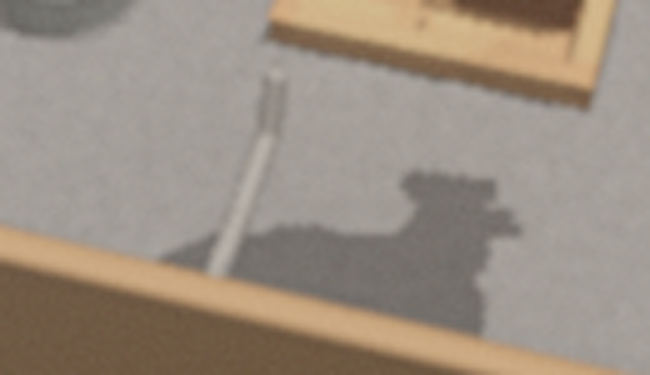

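The hook's tip is at (294.9, 268.9) and its bend at (293.5, 282) in the side picture. That matches the top estimate, with x about 2–3 mm larger, so I'll use hook ≈ (568.5, 349.5, 202).

apply_moves([
  [2.2,-4.4,0],
  [4.4,-8.8,0],
  [6.6,-13.2,0],
  [8.8,-17.6,-1],
  [11,-22,-3],
  [13,-26,-6],
  [13.9,-27.6,-10],
  [13.9,-27.6,-14],
  [13.9,-27.6,-18],
  [13.9,-27.6,-18],
], fingers=[0.2,0.2,0.2,0.2,0.2,0.2,0.2,0.2,0.2,0.2], yaw=[0,0,0,0,0,0,0,0,0,0])

```text
clock: 2.3
position: [536.8, -58.7, 309.1]
ee_rot: [0.995, 0.096, -0.007, 0.001]
contact_force: [-0.2, 0.5, -0.1]
gripper_width: 68.0
```

```bash
python3 - <<'E'
from h import *
a=get_image("top")["color"][160:260,290:450];b=get_image("side")["color"][110:270,290:450]
a=cv2.resize(a,(480,300),interpolation=cv2.INTER_CUBIC);b=cv2.resize(b,(300,300),interpolation=cv2.INTER_CUBIC)
cv2.imwrite("pics/m1.png",np.hstack([a,b]))
E
```

```text
(no output)
```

View pics/m1.png

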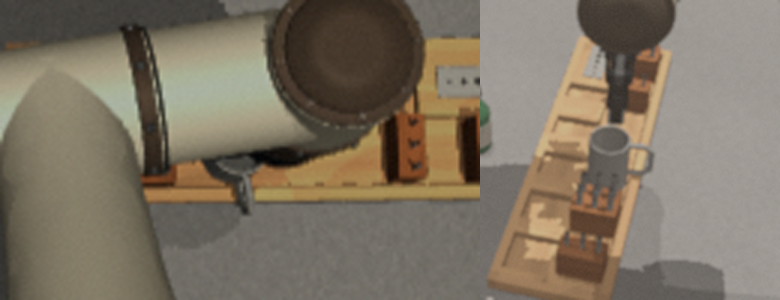

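The mug stands as before and the gripper is above it, about 5 mm too far in -y and still settling. I'll correct while descending and then close.

apply_moves([
  [0.1,0.5,0],
  [0.1,0.5,0],
  [0.1,0.5,-1],
  [0.1,0.5,-2],
], fingers=[0.2,0.2,0.2,0.2], yaw=[0,0,0,0])

```text
clock: 2.8
position: [540.3, -52.8, 295.8]
ee_rot: [0.995, 0.098, 0.001, 0.002]
contact_force: [-0.1, -0.5, 0.3]
gripper_width: 68.2
```

apply_moves([
  [-0.25,0,-1.5],
  [-0.25,0,-3],
  [-0.25,0,-4.5],
  [-0.25,0,-6],
  [-0.25,0,-6.5],
  [-0.25,0,-6.5],
], fingers=[0.2,0.2,0.2,0.2,0.2,0.2], yaw=[0,0,0,0,0,0])

```text
clock: 3.4
position: [537.5, -52.9, 229.7]
ee_rot: [0.995, 0.098, -0.0, 0.002]
contact_force: [-0.2, -0.3, 0.4]
gripper_width: 68.2
```

apply_moves([
  [0,0,0],
  [0,0,0],
  [0,0,0],
  [0,0,0],
  [0,0,0],
  [0,0,0],
  [0,0,0],
  [0,0,0],
], fingers=[0.4,0.6,0.8,0.8,0.8,0.8,0.8,0.8], yaw=[0,0,0,0,0,0,0,0])

```text
clock: 4.2
position: [537.9, -52.9, 230.7]
ee_rot: [0.995, 0.098, 0.001, 0.002]
contact_force: [-0.0, -1.3, 5.1]
gripper_width: 55.4
```

apply_moves([
  [0,0,2],
  [0,0,5],
  [0,0,9],
  [0,0,13],
  [0,0,16],
  [1,3,16],
  [2,6,16],
  [3,10,16],
  [4,14,16],
  [5,18,16],
], fingers=[1,1,1,1,1,1,1,1,1,1], yaw=[0,0,0,0,0,-2,-4,-6,-8,-9])

```text
clock: 5.2
position: [587.7, 128.6, 389.9]
ee_rot: [1.0, 0.019, 0.0, 0.002]
contact_force: [0.6, -1.0, -1.6]
gripper_width: 55.1
```

apply_moves([
  [0.5,3,0],
  [1,6,0],
  [1.5,8,0],
  [2,10,0],
  [2.2,12,0],
  [2.2,13,0],
  [2.2,13,0],
  [2.2,13,0],
], fingers=[1,1,1,1,1,1,1,1], yaw=[0,0,0,0,0,0,0,0])

```text
clock: 6.0
position: [609.5, 258.2, 389.8]
ee_rot: [1.0, 0.019, -0.0, 0.002]
contact_force: [0.2, -1.1, -1.4]
gripper_width: 54.8
```

```bash
python3 - <<'E'
from h import *
s=read_state();print(s["position"],s["ee_rot"],s["gripper_width"])
a=get_image("top")["color"][140:290,155:315];i=get_image("side");b=i["color"][200:330,230:380]
a=cv2.resize(a,None,fx=2.4,fy=2.4,interpolation=cv2.INTER_CUBIC);b=cv2.resize(b,(415,360),interpolation=cv2.INTER_CUBIC)
cv2.imwrite("pics/m2.png",np.hstack([a,b]))
E
```

```text
[609.53953798 258.17914497 389.77877495] [ 9.99821966e-01  1.87356955e-02 -2.81743989e-04  2.22067168e-03] 54.84391117281746
```

View pics/m2.png

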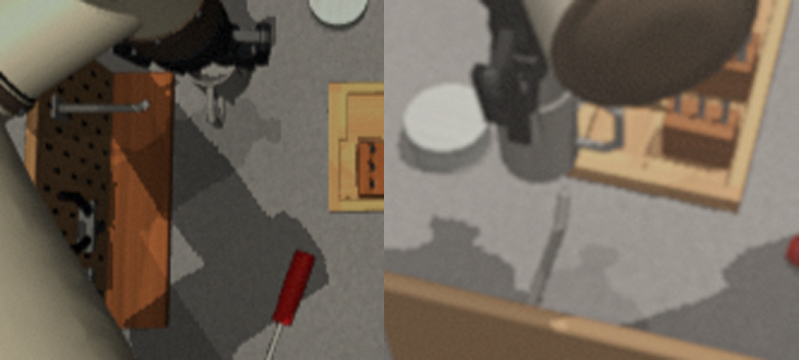

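```bash
python3 - <<'E'
from h import *
t=get_image("top");s=get_image("side")
a=np.radians(2.2);m=np.array([609.5,258.2,165.1])
for n,q in dict(outer_top=(-56.8,66),outer_bot=(-56.8,24),open_ctr=(-41.5,45),rimctr=(0,80)).items():
    p=m+[q[0]*np.cos(a),q[0]*np.sin(a),q[1]]
    u=proj(t,p);v=proj(s,p);print(n,p.round(1),"top crop",((u-[155,140]+.5)*2.4).round(),"side crop",((v-[230,200]+.5)*[415/150,360/130]+[384,0]).round())
E
```

```text
outer_top [552.7 256.  231.1] top crop [210. 120.] side crop [625. 113.]
outer_bot [552.7 256.  189.1] top crop [218. 127.] side crop [625. 152.]
open_ctr [568.  256.6 210.1] top crop [214. 108.] side crop [603. 128.]
rimctr [609.5 258.2 245.1] top crop [208.  58.] side crop [539.  81.]
```

The handle outline, side (617, 112–148) and top end (214, 122), agrees with the tool pose to within 3 mm, so the opening lines up with the hook. I'll slide it over the hook.

apply_moves([
  [0,2,0],
  [0,3.5,0],
  [0,4.5,0],
  [0,5.2,0],
  [0,6,0],
  [-0.1,6.8,0],
  [-0.1,7.5,0],
  [-0.1,8.2,0],
  [-0.1,8.8,0],
  [-0.1,8.8,0],
], fingers=[1,1,1,1,1,1,1,1,1,1], yaw=[0,0,0,0,0,0,0,0,0,0])

```text
clock: 7.2
position: [608.7, 346.5, 390.0]
ee_rot: [1.0, 0.019, 0.0, 0.002]
contact_force: [0.0, 0.1, -0.9]
gripper_width: 55.2
```

```bash
python3 - <<'E'
from h import *
s=read_state();print(s["position"],s["contact_force"],s["gripper_width"])
a=get_image("top")["color"][150:230,165:265];b=get_image("side")["color"][230:330,250:360]
a=cv2.resize(a,(400,320),interpolation=cv2.INTER_CUBIC);b=cv2.resize(b,(352,320),interpolation=cv2.INTER_CUBIC)
cv2.imwrite("pics/m3.png",np.hstack([a,b]))
E
```

```text
[608.65969221 346.48836802 389.99220089] [ 0.00742514  0.14829097 -0.90653497] 55.211857151852385
```

View pics/m3.png

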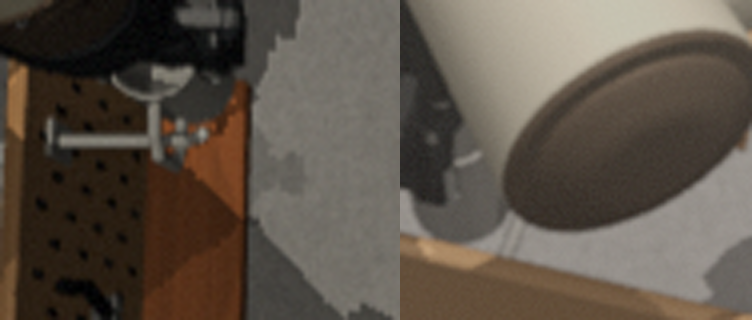

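In the top crop the handle bar crosses the hook bar at (155, 140), inside the upturned tip at (200, 135), so the hook is through the opening. I'll lower it onto the bar.

apply_moves([
  [0,0,-0.7],
  [0,0,-1.4],
  [0,0,-1.9],
  [0,0,-2.2],
  [0,0,-2.2],
], fingers=[1,1,1,1,1], yaw=[0,0,0,0,0])

```text
clock: 7.8
position: [608.6, 345.6, 367.2]
ee_rot: [1.0, 0.018, -0.001, 0.003]
contact_force: [0.1, 0.0, -0.9]
gripper_width: 54.8
```

apply_moves([
  [0,0,-0.2],
  [0,0,-0.3],
  [0,0,-0.3],
], fingers=[1,1,1], yaw=[0,0,0])

```text
clock: 8.1
position: [608.7, 345.6, 364.1]
ee_rot: [1.0, 0.018, -0.001, 0.003]
contact_force: [-0.3, -0.4, -1.5]
gripper_width: 55.2
```

apply_moves([
  [0,0,-0.2],
  [0,0,-0.3],
  [0,0,-0.4],
  [0,0,-0.4],
], fingers=[1,1,1,1], yaw=[0,0,0,0])

```text
clock: 8.5
position: [608.6, 345.6, 362.5]
ee_rot: [1.0, 0.019, 0.0, 0.002]
contact_force: [-2.4, -1.2, 6.3]
gripper_width: 55.1
```

Contact is felt, 6 N upward. I'll release.

apply_moves([
  [0,0,0],
  [0,0,0],
  [0,0,0],
  [0,0,0],
  [0,0,0],
  [0,0,0],
], fingers=[0.5,0.3,0.2,0.2,0.2,0.2], yaw=[0,0,0,0,0,0])

```text
clock: 9.1
position: [608.7, 345.6, 362.2]
ee_rot: [1.0, 0.019, 0.0, 0.002]
contact_force: [-0.0, -0.4, 0.4]
gripper_width: 68.3
```

apply_moves([
  [0,0,1],
  [0,0,4],
  [0,0,8],
  [0,0,11],
  [0,-4,11],
  [0,-8,11],
  [0,-12,11],
  [0,-16,11],
  [-2,-20,11],
  [-3,-24,11],
], fingers=[0.2,0.2,0.2,0.2,0.2,0.2,0.2,0.2,0.2,0.2], yaw=[0,0,0,0,0,0,0,0,0,0])

```text
clock: 10.1
position: [577.6, 103.9, 473.2]
ee_rot: [1.0, 0.019, 0.001, 0.002]
contact_force: [0.6, -0.4, 0.2]
gripper_width: 68.6
```

```bash
python3 - <<'E'
from h import *
s=read_state();print(s["clock"],s["position"],s["gripper_width"])
a=get_image("top")["color"][150:250,165:265];b=get_image("side")["color"][230:330,250:350]
a=cv2.resize(a,(390,390),interpolation=cv2.INTER_CUBIC);b=cv2.resize(b,(390,390),interpolation=cv2.INTER_CUBIC)
cv2.imwrite("pics/m4.png",np.hstack([a,b]))
E
```

```text
10.1 [577.59393727 103.9485014  473.19920134] 68.61728183482262
```

View pics/m4.png

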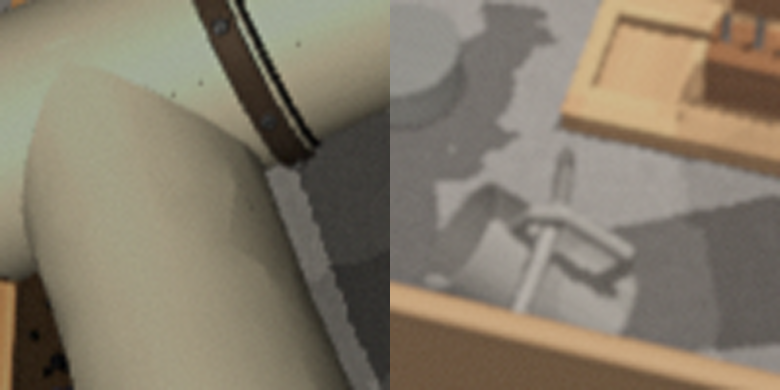

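The mug hangs on the hook inside the upturned tip, at (565, 230) in the right crop. Next is block B, at world (534, 23).

apply_moves([
  [-1.5,-3,0],
  [-3,-6,-2],
  [-4,-8,-5],
  [-4.3,-8,-9],
  [-4.3,-8,-13],
  [-4.3,-8,-16],
  [-4.3,-8,-17.3],
  [-4.3,-8,-17.3],
], fingers=[0.2,0.2,0.2,0.2,0.2,0.2,0.2,0.2], yaw=[0,0,0,0,0,0,0,0])

```text
clock: 11.0
position: [534.0, 21.9, 299.6]
ee_rot: [1.0, 0.017, -0.001, 0.003]
contact_force: [0.1, -0.7, 1.0]
gripper_width: 68.4
```

```bash
python3 - <<'E'
from h import *
i=get_image("side");b=cv2.resize(i["color"][115:275,280:410],None,fx=3.6,fy=3.6,interpolation=cv2.INTER_CUBIC)
cv2.imwrite("pics/b1.png",b)
for n,yc,w in(("D",199.7,33),("B",119,47),("E",-117.6,26),("C",-196.3,40)):
    L=[]
    for dx,dy in((30,w/2),(30,-w/2),(-30,-w/2),(-30,w/2)):
        a=np.radians(2.1);x,y=-31.5+dx,yc+dy
        p=(570.8+np.cos(a)*x-np.sin(a)*y,-94.4+np.sin(a)*x+np.cos(a)*y,51); L.append(((proj(i,p)-[280,115]+.5)*3.6).round().tolist())
    print(n,L)
E
```

```text
D [[188.0, 469.0], [200.0, 430.0], [291.0, 449.0], [281.0, 489.0]]
B [[215.0, 384.0], [231.0, 334.0], [318.0, 351.0], [304.0, 402.0]]
E [[290.0, 149.0], [297.0, 128.0], [374.0, 141.0], [368.0, 162.0]]
C [[309.0, 92.0], [318.0, 62.0], [391.0, 74.0], [383.0, 104.0]]
```

View pics/b1.png

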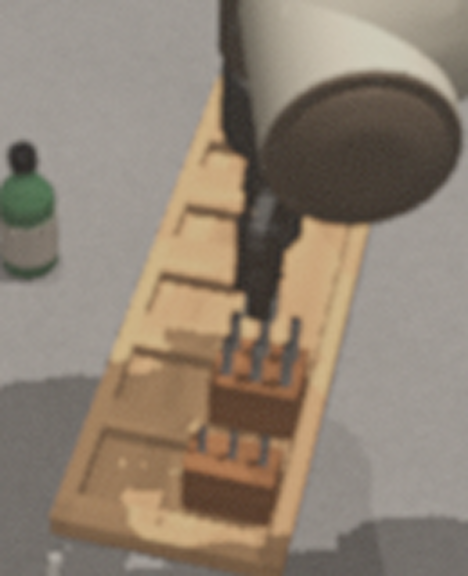

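B and D are where predicted, with near top edges at (212–305, 382–400) and (184–280, 462–488). I'll descend on B.

apply_moves([
  [0.1,0.15,-1],
  [0.1,0.15,-3],
  [0.1,0.15,-5],
  [0.1,0.15,-7],
  [0.1,0.15,-9],
  [0.1,0.15,-9.8],
  [0.1,0.15,-9.8],
], fingers=[0.2,0.2,0.2,0.2,0.2,0.2,0.2], yaw=[0,0,0,0,0,0,0])

```text
clock: 11.75
position: [535.7, 23.7, 202.8]
ee_rot: [1.0, 0.017, 0.0, 0.003]
contact_force: [0.2, 0.3, 0.4]
gripper_width: 68.0
```

apply_moves([
  [0,0,0],
  [0,0,0],
  [0,0,0],
  [0,0,0],
  [0,0,0],
  [0,0,0],
  [0,0,0],
], fingers=[0.4,0.6,0.8,1,1,1,1], yaw=[0,0,0,0,0,0,0])

```text
clock: 12.45
position: [536.4, 24.0, 204.3]
ee_rot: [1.0, 0.017, 0.002, 0.002]
contact_force: [-0.2, 0.8, 6.3]
gripper_width: 45.9
```

apply_moves([
  [0.3,0.1,0],
  [0.8,0.1,0],
  [1.5,0.1,0],
  [2.2,0.15,0],
  [3,0.2,0],
  [3.8,0.2,0],
  [4.6,0.25,0],
  [5.3,0.25,0],
  [6,0.3,0],
  [6,0.3,0],
], fingers=[1,1,1,1,1,1,1,1,1,1], yaw=[0,0,0,0,0,0,0,0,0,0])

```text
clock: 13.45
position: [597.0, 26.7, 204.3]
ee_rot: [1.0, 0.017, 0.002, 0.003]
contact_force: [-0.9, -0.6, 2.2]
gripper_width: 45.8
```

apply_moves([
  [0.2,0,0],
  [0.3,0,0],
  [0.4,0,0],
  [0.5,0,0],
  [0.6,0,0],
  [0.7,0,0],
], fingers=[1,1,1,1,1,1], yaw=[0,0,0,0,0,0])

```text
clock: 14.05
position: [602.5, 26.5, 204.4]
ee_rot: [1.0, 0.017, -0.001, 0.003]
contact_force: [-9.0, 1.4, 9.7]
gripper_width: 45.8
```

apply_moves([
  [0.1,0,0],
  [0.2,0,0],
  [0.25,0,0],
  [0.25,0,0],
], fingers=[1,1,1,1], yaw=[0,0,0,0])

```text
clock: 14.45
position: [603.4, 26.7, 204.5]
ee_rot: [1.0, 0.017, -0.004, 0.003]
contact_force: [-8.3, 2.1, 8.5]
gripper_width: 45.7
```

apply_moves([
  [0.2,0,0],
  [0.4,0,0],
  [0.5,0,0],
  [0.5,0,0],
], fingers=[1,1,1,1], yaw=[0,0,0,0])

```text
clock: 14.85
position: [605.4, 26.8, 204.7]
ee_rot: [1.0, 0.017, -0.009, 0.004]
contact_force: [-13.9, 3.7, 14.4]
gripper_width: 45.6
```

The force is rising with the tool tilting, so B is against the back wall. Release and go to D, world ≈ (531.7, 104).

apply_moves([
  [0,0,0],
  [0,0,0],
  [0,0,0],
  [0,0,0],
  [0,0,1],
  [0,0,4],
  [0,0,8],
  [0,0,12],
  [0,0,12],
], fingers=[0.6,0.3,0.2,0.2,0.2,0.2,0.2,0.2,0.2], yaw=[0,0,0,0,0,0,0,0,0])

```text
clock: 15.75
position: [607.2, 27.0, 332.4]
ee_rot: [1.0, 0.018, -0.002, 0.003]
contact_force: [0.1, 0.8, -0.5]
gripper_width: 68.5
```

apply_moves([
  [-2,2,0],
  [-4,4,0],
  [-6,6,0],
  [-7.3,7.7,0],
  [-7.3,7.7,-2],
  [-7.3,7.7,-3],
  [-7.3,7.7,-3],
], fingers=[0.3,0.3,0.3,0.3,0.3,0.3,0.3], yaw=[0,0,0,0,0,0,0])

```text
clock: 16.45
position: [533.8, 103.7, 301.0]
ee_rot: [1.0, 0.017, -0.003, 0.004]
contact_force: [-0.5, -0.3, 0.2]
gripper_width: 60.0
```

```bash
python3 - <<'E'
from h import *
s=read_state();print(s["position"],s["gripper_width"])
i=get_image("side");b=cv2.resize(i["color"][115:275,280:410],None,fx=3.6,fy=3.6,interpolation=cv2.INTER_CUBIC)
c=cv2.resize(get_image("top")["color"][165:240,380:480],None,fx=3,fy=3,interpolation=cv2.INTER_CUBIC)
o=np.zeros((576,770,3),np.uint8);o[:,:468]=b;o[:225,468:768]=c
cv2.imwrite("pics/b2.png",o)
E
```

```text
[533.84376119 103.67492475 301.0351582 ] 59.992657551906525
```

View pics/b2.png

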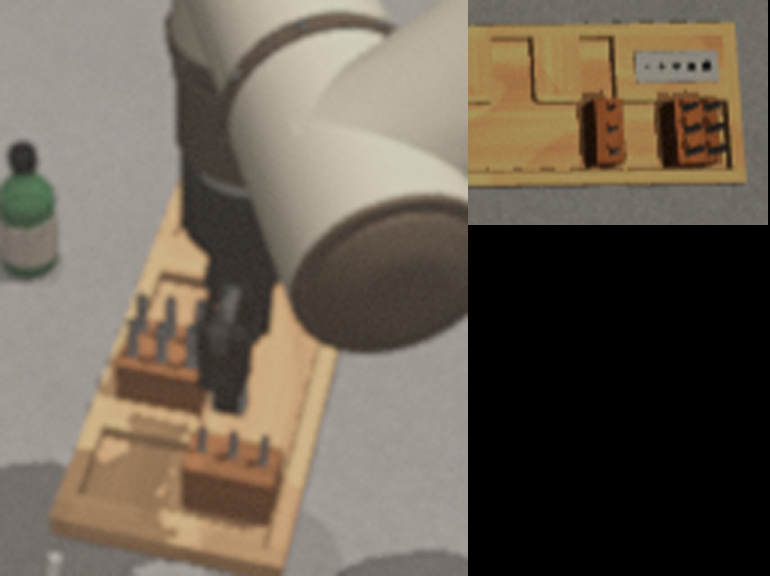

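B stands in its bay, D is in the lane, and E and C are unmoved. Picture 10. I'll grip D.

apply_moves([
  [-0.1,0,-1],
  [-0.1,0,-3],
  [-0.1,0,-5],
  [-0.1,0,-7],
  [-0.1,0,-9],
  [-0.1,0,-10.2],
  [-0.1,0,-10.2],
], fingers=[0.3,0.3,0.3,0.3,0.3,0.3,0.3], yaw=[0,0,0,0,0,0,0])

```text
clock: 17.25
position: [533.3, 103.3, 198.8]
ee_rot: [1.0, 0.017, -0.003, 0.004]
contact_force: [-0.7, -0.5, 0.6]
gripper_width: 59.8
```

apply_moves([
  [0,0,0],
  [0,0,0],
  [0,0,0],
  [0,0,0],
  [0,0,0],
  [0,0,0],
  [0,0,0],
  [0,0,0],
], fingers=[0.4,0.6,0.8,1,1,1,1,1], yaw=[0,0,0,0,0,0,0,0])

```text
clock: 18.05
position: [533.7, 103.6, 200.0]
ee_rot: [1.0, 0.017, -0.002, 0.003]
contact_force: [-1.1, 1.3, 6.9]
gripper_width: 31.8
```

apply_moves([
  [0.03,-0.7,0],
  [0.07,-2,0],
  [0.15,-4,0],
  [0.22,-6,0],
  [0.3,-8,0],
  [0.37,-10,0],
  [0.44,-12,0],
  [0.5,-13.7,0],
  [0.55,-15,0],
  [0.55,-15,0],
], fingers=[1,1,1,1,1,1,1,1,1,1], yaw=[0,0,0,0,0,0,0,0,0,0])

```text
clock: 19.05
position: [539.1, -48.4, 200.0]
ee_rot: [1.0, 0.016, -0.002, 0.004]
contact_force: [-0.1, -2.5, 2.7]
gripper_width: 31.9
```

apply_moves([
  [0.03,-0.7,0],
  [0.07,-2,0],
  [0.15,-4,0],
  [0.22,-6,0],
  [0.28,-7.6,0],
  [0.32,-8.7,0],
  [0.33,-8.9,0],
  [0.33,-8.9,0],
], fingers=[1,1,1,1,1,1,1,1], yaw=[0,0,0,0,0,0,0,0])

```text
clock: 19.85
position: [542.4, -137.9, 200.0]
ee_rot: [1.0, 0.016, -0.002, 0.004]
contact_force: [0.2, -2.2, 1.1]
gripper_width: 32.1
```

apply_moves([
  [0,0.2,0],
  [0,0.25,0],
  [0.5,0.27,0],
  [1.2,0.3,0],
  [2,0.32,0],
  [2.8,0.35,0],
  [3.6,0.38,0],
  [4.5,0.42,0],
  [5.3,0.45,0],
  [5.9,0.47,0],
], fingers=[1,1,1,1,1,1,1,1,1,1], yaw=[0,0,0,0,0,0,0,0,0,0])

```text
clock: 20.85
position: [601.0, -133.0, 200.1]
ee_rot: [1.0, 0.016, -0.005, 0.004]
contact_force: [-7.5, -0.2, 7.8]
gripper_width: 31.9
```

apply_moves([
  [0.2,0,0],
  [0.35,0,0],
  [0.5,0,0],
  [0.65,0,0],
  [0.8,0,0],
  [0.9,0,0],
], fingers=[1,1,1,1,1,1], yaw=[0,0,0,0,0,0])

```text
clock: 21.45
position: [609.3, -132.8, 200.2]
ee_rot: [1.0, 0.017, -0.007, 0.004]
contact_force: [-5.9, -0.8, 7.4]
gripper_width: 32.0
```

apply_moves([
  [0.2,0,0],
  [0.4,0,0],
  [0.6,0,0],
  [0.7,0,0],
  [0.7,0,0],
], fingers=[1,1,1,1,1], yaw=[0,0,0,0,0])

```text
clock: 21.95
position: [612.6, -132.8, 200.5]
ee_rot: [1.0, 0.017, -0.015, 0.004]
contact_force: [-16.0, 1.9, 16.9]
gripper_width: 31.9
```

D is seated. Release and go to E.

apply_moves([
  [0,0,0],
  [0,0,0],
  [0,0,0],
  [0,0,0],
  [0,0,1],
  [0,0,4],
  [0,0,8],
  [0,0,11],
  [0,0,11],
], fingers=[0.7,0.5,0.3,0.3,0.3,0.3,0.3,0.3,0.3], yaw=[0,0,0,0,0,0,0,0,0])

```text
clock: 22.85
position: [614.1, -132.8, 317.0]
ee_rot: [1.0, 0.017, -0.009, 0.005]
contact_force: [0.1, -0.1, 0.0]
gripper_width: 60.0
```

apply_moves([
  [-2,-2,0],
  [-4,-4,0],
  [-6,-6,0],
  [-6.8,-8,0],
  [-6.8,-8,-1],
  [-6.8,-8,-1],
  [-6.8,-8,-1],
], fingers=[0.35,0.35,0.35,0.35,0.35,0.35,0.35], yaw=[0,0,0,0,0,0,0])

```text
clock: 23.55
position: [546.4, -212.4, 306.4]
ee_rot: [1.0, 0.017, -0.009, 0.005]
contact_force: [0.7, 0.5, 1.0]
gripper_width: 55.6
```

```bash
python3 - <<'E'
from h import *
s=read_state();print(s["position"],s["gripper_width"])
i=get_image("side");b=cv2.resize(i["color"][115:275,280:410],None,fx=3.6,fy=3.6,interpolation=cv2.INTER_CUBIC)
c=cv2.resize(get_image("top")["color"][165:240,380:480],None,fx=3,fy=3,interpolation=cv2.INTER_CUBIC)
o=np.zeros((576,770,3),np.uint8);o[:,:468]=b;o[:225,468:768]=c
cv2.imwrite("pics/b3.png",o)
E
```

```text
[ 546.43045074 -212.3733602   306.38768476] 55.598914733405
```

View pics/b3.png

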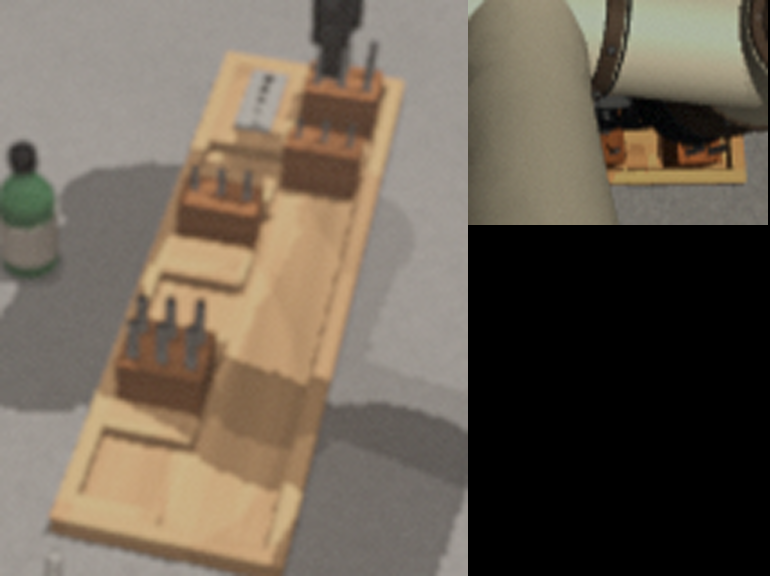

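Picture 11: B and D stand in their bays, E and C are in the lane as before, and nothing has been knocked. I'll grip E.

apply_moves([
  [0,0,-1],
  [0,0,-3],
  [0,0,-5],
  [0,0,-7],
  [0,0,-9],
  [0,0,-10.8],
  [0,0,-10.8],
], fingers=[0.35,0.35,0.35,0.35,0.35,0.35,0.35], yaw=[0,0,0,0,0,0,0])

```text
clock: 24.35
position: [545.7, -211.6, 195.7]
ee_rot: [1.0, 0.018, -0.012, 0.004]
contact_force: [-0.9, 0.5, -0.5]
gripper_width: 55.4
```

apply_moves([
  [0,0,0],
  [0,0,0],
  [0,0,0],
  [0,0,0],
  [0,0,0],
  [0,0,0],
  [0,0,0],
  [0,0,0],
], fingers=[0.4,0.6,0.8,1,1,1,1,1], yaw=[0,0,0,0,0,0,0,0])

```text
clock: 25.15
position: [546.2, -211.6, 196.8]
ee_rot: [1.0, 0.018, -0.011, 0.004]
contact_force: [-0.5, 0.1, 5.6]
gripper_width: 24.7
```

apply_moves([
  [0,-0.2,0],
  [0,-0.38,0],
  [0,-0.38,0],
  [0.8,-0.36,0],
  [1.6,-0.33,0],
  [2.4,-0.3,0],
  [3.2,-0.27,0],
  [4,-0.24,0],
  [5,-0.2,0],
  [5.9,-0.17,0],
], fingers=[1,1,1,1,1,1,1,1,1,1], yaw=[0,0,0,0,0,0,0,0,0,0])

```text
clock: 26.15
position: [604.3, -213.9, 196.9]
ee_rot: [1.0, 0.018, -0.014, 0.005]
contact_force: [-4.6, -0.7, 7.3]
gripper_width: 25.1
```

apply_moves([
  [0.3,0.05,0],
  [0.6,0.05,0],
  [0.9,0.05,0],
  [1.1,0.05,0],
  [1.3,0.05,0],
  [1.3,0.05,0],
], fingers=[1,1,1,1,1,1], yaw=[0,0,0,0,0,0])

```text
clock: 26.75
position: [613.7, -214.1, 197.1]
ee_rot: [1.0, 0.017, -0.02, 0.004]
contact_force: [-12.4, 0.7, 12.9]
gripper_width: 24.9
```

E is against the back wall. Release and go to C.

apply_moves([
  [0,0,0],
  [0,0,0],
  [0,0,0],
  [0,0,0],
  [0,0,1],
  [0,0,4],
  [0,0,8],
  [0,0,11],
  [0,0,11],
], fingers=[0.7,0.5,0.35,0.35,0.35,0.35,0.35,0.35,0.35], yaw=[0,0,0,0,0,0,0,0,0])

```text
clock: 27.65
position: [615.2, -214.3, 313.7]
ee_rot: [1.0, 0.018, -0.014, 0.006]
contact_force: [0.4, -0.0, -0.2]
gripper_width: 55.3
```

apply_moves([
  [-2,-2,0],
  [-4,-4,0],
  [-6,-6,0],
  [-6.5,-7.7,0],
  [-6.5,-7.7,0],
  [-6.5,-7.7,0],
  [-6.5,-7.7,0],
], fingers=[0.25,0.25,0.25,0.25,0.25,0.25,0.25], yaw=[0,0,0,0,0,0,0])

```text
clock: 28.35
position: [550.8, -290.9, 313.5]
ee_rot: [1.0, 0.018, -0.014, 0.006]
contact_force: [1.3, -0.7, 0.2]
gripper_width: 64.1
```

```bash
python3 - <<'E'
from h import *
s=read_state();print(s["position"],s["gripper_width"],s["ee_rot"])
i=get_image("side");b=cv2.resize(i["color"][105:275,280:410],None,fx=3.5,fy=3.5,interpolation=cv2.INTER_CUBIC)
cv2.imwrite("pics/b4.png",b)
a=np.radians(2.1)
for n,x0,yc,w in(("B",34,120,47),("D",34,-40,33),("E",34,-120,26),("C",-32,-196.3,40)):
    L=[]
    for dx,dy in((30,w/2),(30,-w/2),(-30,-w/2),(-30,w/2)):
        x,y=x0+dx,yc+dy
        p=(570.8+np.cos(a)*x-np.sin(a)*y,-94.4+np.sin(a)*x+np.cos(a)*y,51); L.append(((proj(i,p)-[280,105]+.5)*3.5).round().tolist())
    print(n,L)
E
```

```text
[ 550.84497954 -290.91164619  313.50526103] 64.14539557693062 [ 0.99971807  0.01814223 -0.01427346  0.00555976]
B [[116.0, 391.0], [134.0, 343.0], [217.0, 359.0], [201.0, 408.0]]
D [[176.0, 232.0], [187.0, 204.0], [263.0, 218.0], [253.0, 246.0]]
E [[202.0, 164.0], [210.0, 144.0], [283.0, 156.0], [276.0, 176.0]]
C [[301.0, 124.0], [310.0, 95.0], [381.0, 107.0], [373.0, 137.0]]
```

View pics/b4.png

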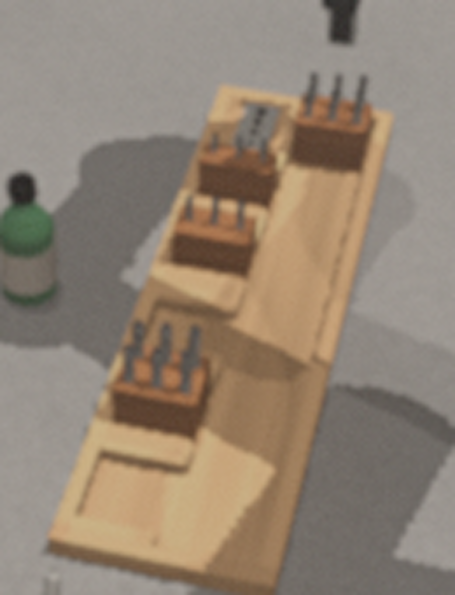

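Picture 12: B, D and E are all at their predicted home outlines within about 1 px, and C is where expected, near edge (296–374, 125–140). I'll grip C.

apply_moves([
  [0,-0.1,-1],
  [0,-0.1,-3],
  [0,-0.1,-5],
  [0,-0.1,-7],
  [0,-0.1,-9],
  [0,-0.1,-11.3],
  [0,-0.1,-11.3],
], fingers=[0.25,0.25,0.25,0.25,0.25,0.25,0.25], yaw=[0,0,0,0,0,0,0])

```text
clock: 29.1
position: [549.7, -290.9, 196.4]
ee_rot: [1.0, 0.018, -0.018, 0.004]
contact_force: [-1.2, 0.1, -0.8]
gripper_width: 64.3
```

apply_moves([
  [0,0,0],
  [0,0,0],
  [0,0,0],
  [0,0,0],
  [0,0,0],
  [0,0,0],
  [0,0,0],
  [0,0,0],
], fingers=[0.4,0.6,0.8,1,1,1,1,1], yaw=[0,0,0,0,0,0,0,0])

```text
clock: 29.9
position: [549.9, -290.8, 197.0]
ee_rot: [1.0, 0.018, -0.018, 0.004]
contact_force: [-0.2, 1.7, 4.8]
gripper_width: 39.0
```

apply_moves([
  [-0.03,0.7,0],
  [-0.07,2,0],
  [-0.15,4,0],
  [-0.22,6,0],
  [-0.3,8,0],
  [-0.37,10,0],
  [-0.44,12,0],
  [-0.5,13.7,0],
  [-0.55,15,0],
  [-0.55,15,0],
], fingers=[1,1,1,1,1,1,1,1,1,1], yaw=[0,0,0,0,0,0,0,0,0,0])

```text
clock: 30.9
position: [544.2, -138.9, 197.0]
ee_rot: [1.0, 0.019, -0.018, 0.004]
contact_force: [-0.5, 1.5, 0.1]
gripper_width: 39.5
```

apply_moves([
  [-0.03,0.7,0],
  [-0.07,2,0],
  [-0.15,4,0],
  [-0.21,5.7,0],
  [-0.26,7.2,0],
  [-0.3,8.1,0],
  [-0.3,8.3,0],
  [-0.3,8.3,0],
], fingers=[1,1,1,1,1,1,1,1], yaw=[0,0,0,0,0,0,0,0])

```text
clock: 31.7
position: [541.2, -55.4, 197.0]
ee_rot: [1.0, 0.02, -0.018, 0.004]
contact_force: [-0.8, 2.1, 0.7]
gripper_width: 39.0
```

apply_moves([
  [0.4,0,0],
  [1,0.03,0],
  [1.8,0.06,0],
  [2.6,0.09,0],
  [3.4,0.12,0],
  [4.2,0.15,0],
  [5,0.18,0],
  [5.6,0.2,0],
  [6,0.22,0],
], fingers=[1,1,1,1,1,1,1,1,1], yaw=[0,0,0,0,0,0,0,0,0])

```text
clock: 32.6
position: [600.4, -54.2, 197.0]
ee_rot: [1.0, 0.019, -0.02, 0.004]
contact_force: [-6.6, -0.3, 6.2]
gripper_width: 39.0
```

apply_moves([
  [0.3,0,0],
  [0.6,0,0],
  [0.8,0,0],
  [1,0,0],
  [1.2,0,0],
  [1.2,0,0],
], fingers=[1,1,1,1,1,1], yaw=[0,0,0,0,0,0])

```text
clock: 33.2
position: [608.8, -55.1, 197.3]
ee_rot: [0.999, 0.018, -0.027, 0.004]
contact_force: [-13.3, 2.9, 13.8]
gripper_width: 39.0
```

Seated. Release, retreat clear to the right and look.

apply_moves([
  [0,0,0],
  [0,0,0],
  [0,0,0],
  [0,0,0],
  [0,0,1],
  [0,0,4],
  [0,0,8],
  [0,0,12],
  [0,0,14],
], fingers=[0.7,0.5,0.25,0.25,0.25,0.25,0.25,0.25,0.25], yaw=[0,0,0,0,0,0,0,0,0])

```text
clock: 34.1
position: [609.5, -55.1, 342.3]
ee_rot: [1.0, 0.018, -0.023, 0.004]
contact_force: [0.3, -0.3, 0.4]
gripper_width: 64.2
```

apply_moves([
  [-3,-4,0],
  [-6,-8,0],
  [-9,-12,0],
  [-12,-16,0],
  [-15,-20,0],
  [-18,-24,0],
  [-21,-28,0],
  [-23,-31,0],
  [-24,-33,0],
  [-24,-33,0],
], fingers=[0,0,0,0,0,0,0,0,0,0], yaw=[0,0,0,0,0,0,0,0,0,0])

```text
clock: 35.1
position: [368.1, -387.1, 343.0]
ee_rot: [1.0, 0.016, -0.023, 0.005]
contact_force: [0.1, -0.0, -0.2]
gripper_width: 85.3
```

```bash
python3 - <<'E'
from h import *
s=read_state();print(s["clock"],s["position"])
t=get_image("top")["color"];i=get_image("side")["color"]
o=np.zeros((600,790,3),np.uint8)
o[:300,:784]=cv2.resize(t[165:240,284:480],None,fx=4,fy=4,interpolation=cv2.INTER_CUBIC)
o[300:,:220]=cv2.resize(t[145:245,160:233],(220,300),interpolation=cv2.INTER_CUBIC)
o[300:,225:545]=cv2.resize(i[240:340,250:357],(320,300),interpolation=cv2.INTER_CUBIC)
o[300:,550:790]=cv2.resize(i[125:275,285:405],(240,300),interpolation=cv2.INTER_CUBIC)
cv2.imwrite("pics/f1.png",o)
E
```

```text
35.1 [ 368.09585526 -387.10645841  342.97105269]
```

View pics/f1.png

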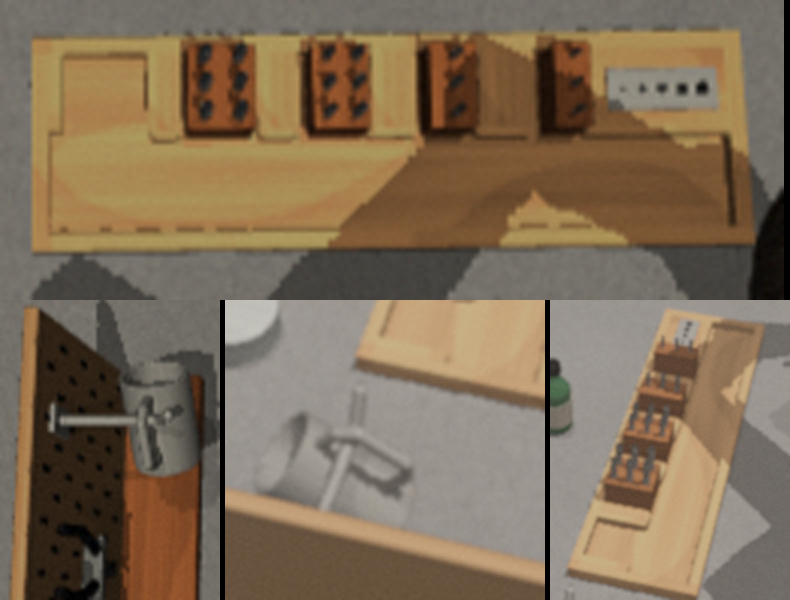

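Picture 13: all four blocks are in their own bays, B, C, D and E at crop x ≈ 218, 338, 448 and 567. The mug hangs on the hook. Next I'll measure how far home each block is.

```bash
python3 - <<'E'
from h import *
im=get_image("top");a=np.radians(2.11);R=np.array([[np.cos(a),-np.sin(a)],[np.sin(a),np.cos(a)]])
q=dict(B=(34,120,47),C=(34,40,40),D=(34,-40,33),E=(34,-120,26))
c=cv2.resize(im["color"][168:203,325:440],None,fx=6.8,fy=6.8,interpolation=cv2.INTER_CUBIC)
for n,(x,y,w) in q.items():
    L=[]
    for dx,dy in((30,w/2),(30,-w/2),(-30,-w/2),(-30,w/2)):
        p=R@[x+dx,y+dy]+[570.8,-94.4]; L.append(((proj(im,[*p,51])-[325,168]+.5)*6.8).round().astype(int))
    cv2.polylines(c,[np.array(L)],True,(255,255,0),1)
cv2.imwrite("pics/f2.png",c)
E
```

```text
(no output)
```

View pics/f2.png

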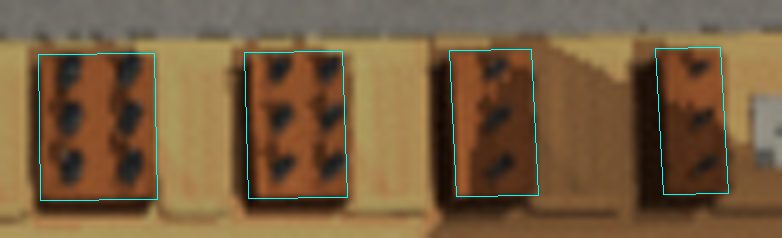

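All four tops sit on their predicted fully-home outlines. I'll wait briefly to see whether anything still moves, then compare frames.

```bash
python3 -c "
from h import *
np.save('a.npy',get_image('top')['color'])"
```

apply_moves([
  [0,0,0],
  [0,0,0],
  [0,0,0],
  [0,0,0],
  [0,0,0],
  [0,0,0],
  [0,0,0],
  [0,0,0],
  [0,0,0],
  [0,0,0],
], fingers=[0,0,0,0,0,0,0,0,0,0], yaw=[0,0,0,0,0,0,0,0,0,0])

```text
clock: 36.3
position: [369.9, -384.6, 342.6]
ee_rot: [1.0, 0.019, -0.023, 0.005]
contact_force: [0.4, -0.1, 0.4]
gripper_width: 85.0
```

apply_moves([
  [0,0,0],
  [0,0,0],
  [0,0,0],
  [0,0,0],
  [0,0,0],
  [0,0,0],
  [0,0,0],
  [0,0,0],
  [0,0,0],
  [0,0,0],
], fingers=[0,0,0,0,0,0,0,0,0,0], yaw=[0,0,0,0,0,0,0,0,0,0])

```text
clock: 37.3
position: [369.9, -384.6, 342.6]
ee_rot: [1.0, 0.019, -0.023, 0.005]
contact_force: [-0.8, -0.4, 0.6]
gripper_width: 85.2
```

```bash
python3 -c "
from h import *
d=cv2.absdiff(np.load('a.npy'),get_image('top')['color']).max(2)
t=d[165:240,284:480];m=d[140:250,160:240];print('tray',t.max(),(t>40).sum(),'mug',m.max(),(m>40).sum())
if (t>40).sum()<30 and (m>40).sum()<60: print(job_done())"
```

```text
tray 48 1 mug 11 0
the job is handed in; nothing more can be done
None
```

I hung the mug by its handle on the free hook first. Then I slid blocks B, D, E and C (A was not there) into their own bays, one at a time and never lifted. Each was pushed until the force rose to about 12–17 N against the back wall. The job was handed in about 37 s into the run.

**Last checks:**
- **Blocks:** all four tops lay on their predicted fully-home outlines within about 1 camera pixel (roughly 3 mm).
- **Mug:** it hung at rest inside the hook's upturned tip.
- **Stillness:** two pictures about 2 s apart showed no movement at the tray or the mug, with the robot clear of everything.
- **Bystanders:** I did not touch the bottle, tin or screwdriver, but I did not check their positions separately at the end.

Nothing failed. The two cameras disagreed by about 3 mm on the hook's x position, well within the handle's clearance. The tool had tilted by about 2.5° by the end from pushing, which did no harm.

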